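Gauge an eyepiece flange

TASK

Find the mount size of the eyepiece that stands on the square plate: pick it up and try its flange squarely against the sloping stepped gauge, centred over each gap in turn and pressed lightly on it for a moment, starting with the narrowest gap and going up one step at a time, until the flange enters. Lower it, still held, into that first gap it enters until the flange rests flat on the bottom, let go of it and leave it there. Never put it into a wider gap, and leave the other eyepiece and the rest of the table alone.

Things in the scene. Friction and masses are not known exactly. Their poses are not given: they have to be found in the camera images.
- eyepiece_a_center (a point): centre (on the axis, half-way up) of a slit-lamp eyepiece: a round aluminium mounting flange 52.5 mm in diameter and 10 mm thick at the bottom, and a black barrel 34 mm in diameter and 55 mm tall on top of it; 65 mm tall in all, about 160 g; z runs up its axis. Stands upright on either the square plate or the round mat.
- eyepiece_b_center (a point): centre (on the axis, half-way up) of a slit-lamp eyepiece: a round aluminium mounting flange 60.5 mm in diameter and 10 mm thick at the bottom, and a black barrel 34 mm in diameter and 55 mm tall on top of it; 65 mm tall in all, about 160 g; z runs up its axis. Stands upright on either the square plate or the round mat.
- square_plate: black rubber square plate, 100 x 100 x 4 mm, fixed flat on the table; origin at the centre of its underside. The eyepiece to be gauged stands on it
- round_mat: black rubber round mat, 100 mm in diameter, 4 mm thick, fixed flat on the table; origin at the centre of its underside. The eyepiece to be left alone stands on it
- gauge_face: sloping face of the fixed metal stepped gauge, 92 mm along the slope by 300 mm, tilted 30 degrees to the robot's side. Origin at its middle on the jaws' top face, 55 mm above the table; x up the slope, y along the row towards the narrowest gap, z out of the face (up and back to the robot). Jaws 12 mm wide, 72 mm long; the steps' middles lie at y = 114, 50, -22, -102 mm
- step1 (a point): step 1 (one dot on the lower bar): middle of a gap 48 mm wide between two jaws, at their top face; axes as gauge_face. The gap is 14 mm deep, flat-bottomed, closed by a bar as high as the jaws 36 mm down the slope and open at the upper end; a part let go in it may slide to the bar, a flange too wide is stopped on the jaws' tops
- step2 (a point): step 2 (two dots on the lower bar): middle of a gap 56 mm wide between two jaws, at their top face; axes as gauge_face. The gap is 14 mm deep, flat-bottomed, closed by a bar as high as the jaws 36 mm down the slope and open at the upper end; a part let go in it may slide to the bar, a flange too wide is stopped on the jaws' tops
- step3 (a point): step 3 (three dots on the lower bar): middle of a gap 64 mm wide between two jaws, at their top face; axes as gauge_face. The gap is 14 mm deep, flat-bottomed, closed by a bar as high as the jaws 36 mm down the slope and open at the upper end; a part let go in it may slide to the bar, a flange too wide is stopped on the jaws' tops
- step4 (a point): step 4 (four dots on the lower bar): middle of a gap 72 mm wide between two jaws, at their top face; axes as gauge_face. The gap is 14 mm deep, flat-bottomed, closed by a bar as high as the jaws 36 mm down the slope and open at the upper end; a part let go in it may slide to the bar, a flange too wide is stopped on the jaws' tops
- spray_bottle: bystander: white bottle with black cap, 64 mm in diameter, 150 mm tall; origin under its centre
- lens_case: bystander: black round stack of lens cases, 84 mm in diameter, 120 mm tall; origin under its centre
There are look-alikes about, which are no part of the job. Leave any orange or yellow look-alike of the part that bears eyepiece_b_center alone. What is shaped like the part that bears eyepiece_a_center but green is not meant.

How it is judged:
On the way, in this order (a step that is already met when the one before it is completed fails the run):
1. the held eyepiece's flange is pressed squarely on the jaws of the narrowest gap, step 1 (more than 1 N, within 5 mm across and 18 mm along the gap, 7 degrees) (((x of eyepiece_a_center in the frame of step1 between -0.018 and 0.018 m and y of eyepiece_a_center in the frame of step1 between -0.005 and 0.005 m and angle between the z axis of eyepiece_a_center and the z axis of gauge_face, either way round below 0.12 rad and z of eyepiece_a_center in the frame of step1 between 0.028 and 0.036 m and contact force between eyepiece_a and gauge_face above 1 N and contact force between the fingers and eyepiece_a above 0.5 N) or (x of eyepiece_b_center in the frame of step1 between -0.018 and 0.018 m and y of eyepiece_b_center in the frame of step1 between -0.005 and 0.005 m and angle between the z axis of eyepiece_b_center and the z axis of gauge_face, either way round below 0.12 rad and z of eyepiece_b_center in the frame of step1 between 0.028 and 0.036 m and contact force between eyepiece_b and gauge_face above 1 N and contact force between the fingers and eyepiece_b above 0.5 N))), for 0.1 s.
2. it is offered to step 2 in the same way: the 52.5 mm flange goes in, still held; the 60.5 mm flange is stopped on the jaws ((((x of eyepiece_a_center in the frame of step2 between -0.018 and 0.018 m and y of eyepiece_a_center in the frame of step2 between -0.005 and 0.005 m and angle between the z axis of eyepiece_a_center and the z axis of gauge_face, either way round below 0.12 rad and z of eyepiece_a_center in the frame of step2 between 0.014 and 0.025 m) and contact force between the fingers and eyepiece_a above 0.5 N) or (x of eyepiece_b_center in the frame of step2 between -0.018 and 0.018 m and y of eyepiece_b_center in the frame of step2 between -0.005 and 0.005 m and angle between the z axis of eyepiece_b_center and the z axis of gauge_face, either way round below 0.12 rad and z of eyepiece_b_center in the frame of step2 between 0.028 and 0.036 m and contact force between eyepiece_b and gauge_face above 1 N and contact force between the fingers and eyepiece_b above 0.5 N))), for 0.1 s.
3. the 52.5 mm flange rests in step 2 and is let go, or the 60.5 mm flange goes into step 3, still held ((((x of eyepiece_a_center in the frame of step2 between -0.018 and 0.018 m and y of eyepiece_a_center in the frame of step2 between -0.005 and 0.005 m and angle between the z axis of eyepiece_a_center and the z axis of gauge_face, either way round below 0.12 rad and z of eyepiece_a_center in the frame of step2 between 0.014 and 0.0215 m) and contact force between the fingers and eyepiece_a below 0.1 N) or ((x of eyepiece_b_center in the frame of step3 between -0.018 and 0.018 m and y of eyepiece_b_center in the frame of step3 between -0.005 and 0.005 m and angle between the z axis of eyepiece_b_center and the z axis of gauge_face, either way round below 0.12 rad and z of eyepiece_b_center in the frame of step3 between 0.014 and 0.025 m) and contact force between the fingers and eyepiece_b above 0.5 N))), for 0.1 s.
At the end, for the whole second after the job is handed in: The square plate's eyepiece is let go, at rest in the smallest step it enters (52.5 mm: step 2, 60.5 mm: step 3), flange on the bottom within 3 mm and 7 degrees, within 18 mm of the middle along the gap; the other eyepiece is upright within 10 mm of its start, not on the square plate ((((x of eyepiece_a_center in the frame of step2 between -0.018 and 0.018 m and y of eyepiece_a_center in the frame of step2 between -0.005 and 0.005 m and angle between the z axis of eyepiece_a_center and the z axis of gauge_face, either way round below 0.12 rad and z of eyepiece_a_center in the frame of step2 between 0.014 and 0.0215 m) and linear speed of eyepiece_a below 0.02 m/s and contact force between the fingers and eyepiece_a below 0.1 N and distance of eyepiece_b_center from where it was at the start of the episode below 0.01 m and angle between eyepiece_b_center's own z axis and vertical below 0.1 rad and horizontal distance between eyepiece_b_center and square_plate above 0.07 m) or ((x of eyepiece_b_center in the frame of step3 between -0.018 and 0.018 m and y of eyepiece_b_center in the frame of step3 between -0.005 and 0.005 m and angle between the z axis of eyepiece_b_center and the z axis of gauge_face, either way round below 0.12 rad and z of eyepiece_b_center in the frame of step3 between 0.014 and 0.0215 m) and linear speed of eyepiece_b below 0.02 m/s and contact force between the fingers and eyepiece_b below 0.1 N and distance of eyepiece_a_center from where it was at the start of the episode below 0.01 m and angle between eyepiece_a_center's own z axis and vertical below 0.1 rad and horizontal distance between eyepiece_a_center and square_plate above 0.07 m))); the robot touches nothing.
It fails at once if an eyepiece goes into a gap wider than the first it enters ((x of eyepiece_a_center in the frame of step3 between -0.03 and 0.03 m and y of eyepiece_a_center in the frame of step3 between -0.012 and 0.012 m and angle between the z axis of eyepiece_a_center and the z axis of gauge_face, either way round below 0.12 rad and z of eyepiece_a_center in the frame of step3 between 0.01 and 0.026 m) or (x of eyepiece_a_center in the frame of step4 between -0.03 and 0.03 m and y of eyepiece_a_center in the frame of step4 between -0.012 and 0.012 m and angle between the z axis of eyepiece_a_center and the z axis of gauge_face, either way round below 0.12 rad and z of eyepiece_a_center in the frame of step4 between 0.01 and 0.026 m) or (x of eyepiece_b_center in the frame of step4 between -0.03 and 0.03 m and y of eyepiece_b_center in the frame of step4 between -0.012 and 0.012 m and angle between the z axis of eyepiece_b_center and the z axis of gauge_face, either way round below 0.12 rad and z of eyepiece_b_center in the frame of step4 between 0.01 and 0.026 m)).
It fails at once if both eyepieces are moved (distance of each of eyepiece_a_center, eyepiece_b_center from where it was at the start of the episode above 0.02 m).
It fails at once if a bystander is shifted by 30 mm or tipped (distance of any of spray_bottle, lens_case from where it was at the start of the episode above 0.03 m or angle between any of spray_bottle, lens_case's own z axis and vertical above 0.3 rad).
It also fails if it takes over 48 s, if anything falls off the work surface, if the arm or the gripper's body presses on something with over 40 N, if the wrist force passes 120 N, or if a joint passes its speed limit or range.

ROBOT

A 6-joint arm with a two-finger parallel gripper is mounted at the origin on the work surface. World frame = base frame: x ahead of the robot, y to its left, z up, the work surface at z = 0. Lengths are in m, angles in rad, forces in N, time in s.
With the tool pointing down it reaches from about 0.35 to 0.85 m from the base axis. Payload 8.1 kg.
Tool frame: the origin (TCP) lies midway between the tips of the shut fingers; the grasp point (between the pads) lies 19 mm behind it; z points along the fingers, y is the direction in which the jaws open and shut (so a half turn about z gives the same grasp; the last joint's range is limited). The gripper opens to 93 mm and grips with 3 to 60 N. Pads are 15 mm wide; open, the fingers measure 128 mm over their backs; the gripper's body (75 mm by 188 mm) begins 65 mm behind the grasp point.
Start: joints at [1.12, 0.13, 1.488, -0, 1.523, -0.085], TCP at [0.215, 0.56, 0.219] pointing down, gripper open.
Joint ranges: [-2.96, 2.96], [-0.89, 2.26], [0.02, 2.5], [-1.34, 4.48], [0, 2.73], [-2.66, 2.66]. Speed limits (rad/s): [2.39, 2.39, 2.79, 3.14, 3.14, 3.14].

INTERFACE

Orientations are given as a rotation vector (axis times angle).
In Python, from plant import robot gives the robot as it stands. The module is installed in compiled form; this text tells all that it offers.
- The arm moves only by the shell command python3 -m pendant 'ROWS' [FORCE]. ROWS is JSON, a list of rows, each an object with "translation": the shift along the tool's x, y, z in mm, a list of three; "twist": the turn, a rotation vector about the tool's x, y, z in rad, a list of three; "grip": the opening, from -1 (shut) to 1 (fully open). A call has exactly 10 rows; each row shifts and turns the pose as measured when the row begins, along the tool's axes as they then stand; what a row does not reach is not made up. A row lasts 1/10 s, in which the tool goes at most 50 mm and 8.59 degrees, less where a joint would pass 70% of its speed; a pose out of reach is approached as far as the arm can. A call is refused whole if a number of a shift passes 50 or a number of a turn 0.15, either way. A call with a gripper value outside its range is refused whole. The fingers move at their own pace and stop on an object; FORCE is the grip in N (left out, the last holds). Time passes only in rows, so rows that do not move let the fingers close, or fill a call up. It gives the time, the measured TCP pose, the force and the opening at its end, in the units of the state.
- robot.read_state(): the state, without advancing time (a new reading comes with each control period).
- robot.read_camera(name): name is "scene" or "side" or "wrist"; returns (picture, depth): 420x560x3 uint8, red, green, blue; 420x560 float32, m along the optical axis (not along the pixel's ray), 0 where there is no reading.
- robot.camera_info(name): a dict with "vertical_fov" (degrees; the focal length in pixels is half the picture's height over the tangent of half this angle, whatever the lens; pixels are square), "cx", "cy" (the principal point, pixels), "cam_to_world" (4x4, takes a point from camera to world coordinates). Camera axes: x right, y up, looking along -z (the intrinsics and any distortion apply to the point x, -y, -z); pixel columns grow to the right and rows downward; lengths in m; the calibration is good to about 2 mm. A picture is of the moment at which its call begins: read the wrist's pose just before it. camera_info takes no time and is no camera call; for the wrist camera it gives the pose at the moment of the call.
- robot.close_job(): hands the job in, once; it reports no verdict.
The state is a dict: "t": time; "q": joint angles; "dq": joint speeds; "joint_torque": joint torques, N m; "tool_pos": TCP position; "orientation": TCP orientation; "force": force on the tool from outside, world axes, zero at the start; "wrist_torque": the same for the moment, N m; "opening": finger opening in m.
Only numpy, scipy, OpenCV 4.12 (cv2) and the standard library are available. Lean on these libraries where they do the work, as an engineer would, in place of code of your own. Each camera call takes 0.05 s, during which the arm holds its last target. There are 200 camera calls.

## Working session

There is one attempt and no reset: what is moved stays moved. The work goes in short steps, Python scripts to look and compute and a shell command to move; the robot and the scene stay as the last step left them, time stands still between calls to the robot, and variables do not carry over. Pictures are saved under pics/ and viewed, about 8 in all and at most 12, crops included, and the job is handed in when it is done.

```bash
mkdir -p pics; cat > h.py <<'E'
import numpy as np, cv2
from plant import robot
from scipy.spatial.transform import Rotation as R
def grab(n):
    info=robot.camera_info(n); p,d=robot.read_camera(n); return p,d,info
def save(p,n): cv2.imwrite('pics/'+n,p[:,:,::-1])
def cloud(d,i):
    h,w=d.shape; f=h/2/np.tan(np.radians(i['vertical_fov'])/2)
    u,v=np.meshgrid(np.arange(w),np.arange(h))
    X=np.stack([(u-i['cx'])/f*d,-(v-i['cy'])/f*d,-d,np.ones_like(d)],-1)
    P=(X@np.array(i['cam_to_world']).T)[...,:3]; P[d<=0]=np.nan; return P
E
python3 - <<'E'
from h import *
s=robot.read_state();print({k:np.round(v,3) for k,v in s.items()})
for n in('scene','side','wrist'):
    p,d,i=grab(n);save(p,n+'0.png');np.savez(n+'0.npz',p=p,d=d,P=cloud(d,i));print(n,{k:np.round(v,3) if not isinstance(v,str) else v for k,v in i.items()},(d>0).mean())
E
```

```text
{'t': np.float64(0.0), 'q': array([ 1.12 ,  0.131,  1.489,  0.   ,  1.523, -0.085]), 'dq': array([0.001, 0.   , 0.001, 0.   , 0.   , 0.001]), 'joint_torque': array([ 1.0000e-03, -5.5981e+01, -4.9178e+01,  7.7000e-02,  3.5000e-02,
       -0.0000e+00]), 'tool_pos': array([0.214, 0.56 , 0.218]), 'orientation': array([-5.710e-01, -3.089e+00,  3.000e-03]), 'force': array([ 0.064,  0.492, -0.009]), 'wrist_torque': array([ 0.002, -0.029,  0.025]), 'opening': np.float64(0.093)}
scene {'vertical_fov': np.float64(46.017), 'cx': np.float64(274.211), 'cy': np.float64(205.871), 'cam_to_world': array([[ 0.63 , -0.589,  0.506,  1.227],
       [ 0.776,  0.478, -0.411, -0.584],
       [ 0.   ,  0.652,  0.758,  1.176],
       [ 0.   ,  0.   ,  0.   ,  1.   ]])} 0.9957738095238096
side {'vertical_fov': np.float64(48.388), 'cx': np.float64(277.852), 'cy': np.float64(211.66), 'cam_to_world': array([[ 0.986,  0.115, -0.123,  0.327],
       [-0.168,  0.725, -0.667, -0.918],
       [ 0.013,  0.679,  0.734,  1.093],
       [ 0.   ,  0.   ,  0.   ,  1.   ]])} 0.995875850340136
wrist {'vertical_fov': np.float64(60.748), 'cx': np.float64(275.591), 'cy': np.float64(207.232), 'cam_to_world': array([[ 0.357, -0.907, -0.225,  0.152],
       [ 0.934,  0.346,  0.088,  0.583],
       [-0.003, -0.241,  0.97 ,  0.384],
       [ 0.   ,  0.   ,  0.   ,  1.   ]])} 0.9960289115646258
```

View pics/scene0.png

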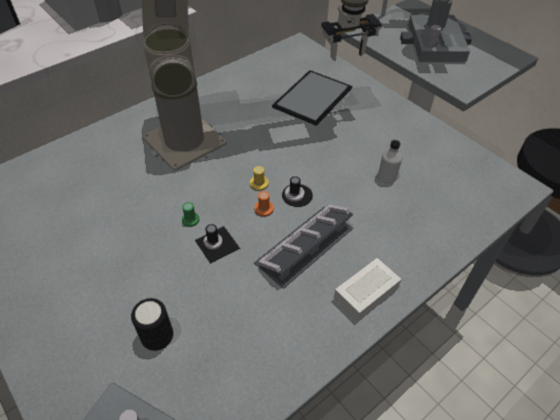

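View pics/side0.png

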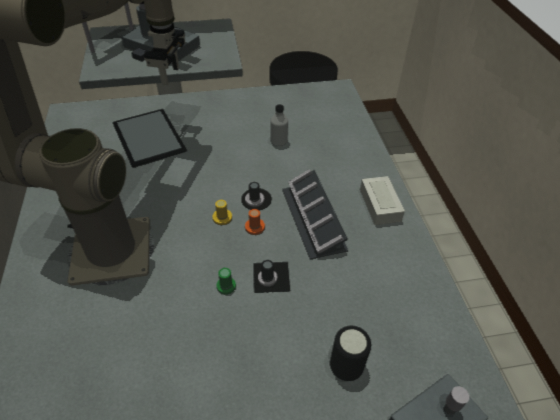

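The scene view shows the square plate with its eyepiece at about (212,238), the round mat at (296,190) and the gauge at (305,243). The side view shows the same eyepiece at (267,272). Look-alikes are green, yellow and orange. Next I'll measure from depth.

```bash
python3 - <<'E'
from h import *
for n,boxes in(('scene',dict(ep=(195,218,230,262),mat=(275,172,318,207),g=(250,200,358,285))),('side',dict(ep=(250,255,295,295),mat=(238,178,274,212),g=(280,165,350,260)))):
    z=np.load(n+'0.npz');P=z['P'];p=z['p'].astype(int)
    for k,(a,b,c,e) in boxes.items():
        Q=P[b:e,a:c].reshape(-1,3);C=p[b:e,a:c].reshape(-1,3)
        if k!='g':
            m=(Q[:,2]>.062)&(Q[:,2]<.08);print(n,k,'top',m.sum(),Q[m].mean(0).round(4),np.median(Q[m],0).round(4))
            m=(Q[:,2]<.012)&(C.max(1)<45)
            q=Q[m][:,:2].astype(np.float32);print('  pad',m.sum(),cv2.minAreaRect(q))
            m=(Q[:,2]<.02)&(Q[:,2]>.007)&(C.min(1)>80);print('  flange',m.sum(),Q[m].mean(0).round(4),np.ptp(Q[m],axis=0).round(4))
        else:
            m=Q[:,2]>.012;q=Q[m];print(n,k,m.sum(),cv2.minAreaRect(q[:,:2].astype(np.float32)),q[:,2].max())
            br=m&(C.min(1)>110);q=Q[br];c=q.mean(0);u,s,v=np.linalg.svd(q-c);print(' bright',br.sum(),c.round(4),v.round(3),s)
    im=p.astype(np.uint8)
    a,b,c,e=boxes['g'];cr=cv2.resize(im[b:e,a:c],None,fx=6 if n=='scene' else 5.5,fy=6 if n=='scene' else 5.5,interpolation=cv2.INTER_CUBIC);save(cv2.convertScaleAbs(cr,alpha=1.5),n+'g.png')
E
```

```text
scene ep top 103 [ 0.4412 -0.1757  0.0675] [ 0.4419 -0.1755  0.0678]
  pad 461 ((0.4528823792934418, -0.17078503966331482), (0.09536828100681305, 0.09555910527706146), 83.79335021972656)
  flange 98 [ 0.4483 -0.1798  0.0127] [0.0533 0.0818 0.0104]
scene mat top 85 [0.4466 0.1329 0.0678] [0.4464 0.1321 0.0679]
  pad 210 ((0.4606563150882721, 0.1360895037651062), (0.093381866812706, 0.08010531961917877), 75.80047607421875)
  flange 118 [0.4524 0.1295 0.0122] [0.0622 0.0782 0.0117]
scene g 2732 ((0.6213936805725098, 0.014848083257675171), (0.2866852283477783, 0.30006805062294006), 49.28373718261719) 0.07637580166722069
 bright 825 [0.6303 0.023  0.0443] [[-0.246  0.969 -0.003]
 [-0.966 -0.246 -0.08 ]
 [-0.078 -0.017  0.997]] [2.5479607  2.09801974 0.34471743]
side ep top 123 [ 0.4362 -0.1777  0.0698] [ 0.4358 -0.1783  0.0702]
  pad 626 ((0.44889572262763977, -0.17305433750152588), (0.09916910529136658, 0.09671085327863693), 83.18799591064453)
  flange 63 [ 0.4353 -0.179   0.0151] [0.0973 0.0679 0.0125]
side mat top 107 [0.4384 0.1079 0.0693] [0.4384 0.1245 0.0696]
  pad 211 ((0.4490058124065399, 0.13827838003635406), (0.09368995577096939, 0.09541775286197662), 21.94854164123535)
  flange 85 [0.4387 0.1331 0.0148] [0.1006 0.1507 0.0128]
side g 2498 ((0.607807457447052, 0.02649010717868805), (0.11532416194677353, 0.30499356985092163), 7.05508279800415) 0.07870724631613046
 bright 392 [0.6011 0.0256 0.0498] [[-0.103  0.995 -0.003]
 [ 0.859  0.09   0.504]
 [-0.502 -0.049  0.864]] [1.98681132 0.49481379 0.04588458]
```

View pics/sceneg.png

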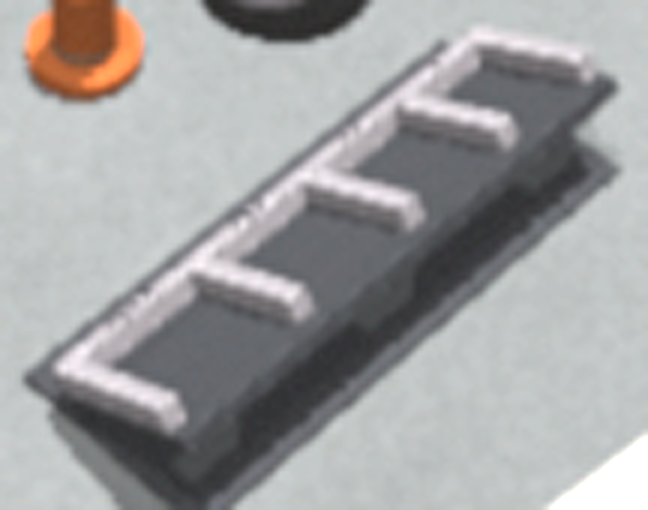

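Step 1 is the far end, +y: the gap at the upper right of the crop is the narrowest. Gauge yaw is about 6°. I'll write a helper that works out rows, and go to look at the gauge with the wrist camera on the way.

```bash
cat >> h.py <<'E'
def pose():
    s=robot.read_state(); return np.array(s['tool_pos']),R.from_rotvec(s['orientation'])
def toolR(yaw_y,tilt=0.):
    y=np.array([np.cos(yaw_y),np.sin(yaw_y),0]); z=np.array([0,0,-1.]); x=np.cross(y,z)
    return R.from_matrix(np.stack([x,y,z],1))*R.from_rotvec([0,-tilt,0])
def plan(p1,R1,n):
    p0,R0=pose(); w=(R0.inv()*R1).as_rotvec()
    print('total tool shift mm',np.round(R0.inv().apply(p1-p0)*1e3,1),'twist',w.round(3))
    for k in range(n):
        Rk=R0*R.from_rotvec(w*k/n); print(k,np.round(Rk.inv().apply(p1-p0)*1e3/n,1),np.round(w/n,4))
E
python3 - <<'E'
from h import *
plan(np.array([.55,.03,.26]),toolR(np.radians(96)),14)
for n in('scene','side'):
    P=np.load(n+'0.npz')['P'];print(n,P[165,390] if n=='scene' else P[130,280])
E
```

```text
total tool shift mm [-502.9 -374.9  -41.7] twist [-0.001 -0.    -0.471]
0 [-35.9 -26.8  -3. ] [-0.0001 -0.     -0.0336]
1 [-35. -28.  -3.] [-0.0001 -0.     -0.0336]
2 [-34.  -29.1  -3. ] [-0.0001 -0.     -0.0336]
3 [-33.  -30.3  -3. ] [-0.0001 -0.     -0.0336]
4 [-32.  -31.3  -3. ] [-0.0001 -0.     -0.0336]
5 [-30.9 -32.4  -3. ] [-0.0001 -0.     -0.0336]
6 [-29.8 -33.4  -3. ] [-0.0001 -0.     -0.0336]
7 [-28.7 -34.4  -3. ] [-0.0001 -0.     -0.0336]
8 [-27.5 -35.4  -3. ] [-0.0001 -0.     -0.0336]
9 [-26.3 -36.3  -3. ] [-0.0001 -0.     -0.0336]
10 [-25.1 -37.1  -3. ] [-0.0001 -0.     -0.0336]
11 [-23.8 -37.9  -3. ] [-0.0001 -0.     -0.0336]
12 [-22.5 -38.7  -3. ] [-0.0001 -0.     -0.0336]
13 [-21.2 -39.5  -3. ] [-0.0001 -0.     -0.0336]
scene [0.59253104 0.40205476 0.07793732]
side [0.57194538 0.3948663  0.07381001]
```

```bash
python3 -m pendant '[{"translation":[-36,-27,-6],"twist":[0,0,-0.034],"grip":1},{"translation":[-35,-28,-6],"twist":[0,0,-0.034],"grip":1},{"translation":[-34,-29,-6],"twist":[0,0,-0.034],"grip":1},{"translation":[-33,-30,-6],"twist":[0,0,-0.034],"grip":1},{"translation":[-32,-31,-6],"twist":[0,0,-0.034],"grip":1},{"translation":[-31,-32,-6],"twist":[0,0,-0.034],"grip":1},{"translation":[-30,-33,-6],"twist":[0,0,-0.034],"grip":1},{"translation":[-29,-34,0],"twist":[0,0,-0.034],"grip":1},{"translation":[-28,-35,0],"twist":[0,0,-0.034],"grip":1},{"translation":[-26,-36,0],"twist":[0,0,-0.034],"grip":1}]'
python3 -c "
from h import *
plan(np.array([.55,.03,.26]),toolR(np.radians(96)),8)"
```

```text
t: 1.15
tool_pos: [0.4619, 0.1749, 0.2579]
orientation: [-0.003, -3.138, 0.008]
force: [0.5, 0.3, 0.7]
opening: 0.0926
total tool shift mm [ -88.4 -144.7   -1.7] twist [-0.005 -0.004 -0.107]
0 [-11.  -18.1  -0.2] [-0.0006 -0.0005 -0.0134]
1 [-10.8 -18.2  -0.2] [-0.0006 -0.0005 -0.0134]
2 [-10.6 -18.4  -0.2] [-0.0006 -0.0005 -0.0134]
3 [-10.3 -18.5  -0.2] [-0.0006 -0.0005 -0.0134]
4 [-10.1 -18.7  -0.2] [-0.0006 -0.0005 -0.0134]
5 [ -9.8 -18.8  -0.2] [-0.0006 -0.0005 -0.0134]
6 [ -9.6 -18.9  -0.2] [-0.0006 -0.0005 -0.0134]
7 [ -9.3 -19.   -0.3] [-0.0006 -0.0005 -0.0134]
```

```bash
python3 -m pendant '[{"translation":[-17,-29,0],"twist":[0,0,-0.02],"grip":1},{"translation":[-17,-29,0],"twist":[0,0,-0.02],"grip":1},{"translation":[-16,-29,0],"twist":[0,0,-0.02],"grip":1},{"translation":[-16,-29,0],"twist":[0,0,-0.02],"grip":1},{"translation":[-15,-29,0],"twist":[0,0,-0.02],"grip":1},{"translation":[-4,-3,0],"twist":[0,0,0],"grip":1},{"translation":[0,0,0],"twist":[0,0,0],"grip":1},{"translation":[0,0,0],"twist":[0,0,0],"grip":1},{"translation":[0,0,0],"twist":[0,0,0],"grip":1},{"translation":[0,0,0],"twist":[0,0,0],"grip":1}]'
python3 - <<'E'
from h import *
p,d,i=grab('wrist');save(p,'w1.png');np.savez('w1.npz',p=p,d=d,P=cloud(d,i))
print(pose()[0],i)
E
```

```text
t: 2.15
tool_pos: [0.5551, 0.0204, 0.2555]
orientation: [0.151, -3.13, 0.008]
force: [-0.3, -0.9, -0.1]
opening: 0.0933
[0.55513634 0.02046243 0.25558907] {'vertical_fov': 60.74780051770767, 'cx': 275.59053557168943, 'cy': 207.23152989679906, 'cam_to_world': array([[-0.09741587, -0.96778277, -0.23217807,  0.48957409],
       [ 0.99522507, -0.09615587, -0.01676611,  0.01393034],
       [-0.00609933, -0.23270272,  0.97252879,  0.42201622],
       [ 0.        ,  0.        ,  0.        ,  1.        ]])}
```

View pics/w1.png

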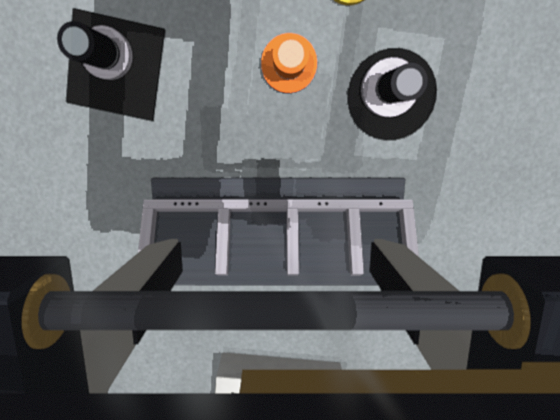

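The wrist view shows the gauge at rows 198–285 with one dot at the right (+y) end (380,204). The target eyepiece is on the square plate at (75,40), flange (107,52), and the mat eyepiece at (405,82). Now I'll measure them.

```bash
cat >> h.py <<'E'
def rays(i,uv,h=420):
    f=h/2/np.tan(np.radians(i['vertical_fov'])/2); uv=np.atleast_2d(uv).astype(float); T=np.array(i['cam_to_world'])
    d=np.stack([(uv[:,0]-i['cx'])/f,-(uv[:,1]-i['cy'])/f,-np.ones(len(uv))],1)@T[:3,:3].T
    return T[:3,3],d
def onplane(i,uv,p,n):
    o,d=rays(i,uv); return o+d*(((p-o)@n)/(d@n))[:,None]
E
python3 - <<'E'
from h import *
z=np.load('w1.npz');P=z['P'];p=z['p'].astype(int);i=robot.camera_info('wrist')
br=(p.min(2)>125); sub=np.zeros_like(br);sub[197:275,138:418]=1
m=br&sub; Q=P[m]; ok=np.isfinite(Q).all(1);Q=Q[ok]
for _ in range(4):
    c=Q.mean(0);v=np.linalg.svd(Q-c,full_matrices=False)[2];r=(Q-c)@v[2];Q=Q[abs(r)<max(.003,2*r.std())]
n=v[2]*np.sign(v[2][2]);print('plane',len(Q),c,n.round(4),np.degrees(np.arccos(n[2])),r.std())
# table offset
t=P[130:170,240:330].reshape(-1,3);print('table z',np.nanmedian(t[:,2]))
yaw=np.arctan2(n[1],n[0])-np.pi; print('yaw deg',np.degrees(yaw))
# jaw edges on rows
ex=np.array([np.cos(yaw)*.866,np.sin(yaw)*.866,.5]);ey=np.array([-np.sin(yaw),np.cos(yaw),0])
nn=np.cross(ex,ey)
for row in(225,235):
    b=m[row].astype(int);e=np.flatnonzero(np.diff(b));W=onplane(i,np.c_[e+1.,np.full(len(e),row)]-[.5,0],c,nn);print(row,e,np.round(W@ey*1e3,1))
for x0,x1 in((150,400),):
    cols=range(160,405,4);top=[];
    for u in cols:
        vv=np.flatnonzero(m[195:240,u])
        if len(vv):top.append((u,195+vv[0]-.5))
    W=onplane(i,np.array(top),c,nn);pf=np.polyfit(W[:,1],W[:,0],1);print('lower bar yaw',np.degrees(np.arctan(-pf[0])),'x along slope of bar lower edge',np.median(W@ex))
print('c.ex',c@ex,'c.n',c@nn)
E
```

```text
plane 4228 [0.59718944 0.05314953 0.04736452] [-0.4983 -0.0478  0.8657] 30.04104328747854 0.000797486792210613
table z -4.6919958850866195e-05
yaw deg -354.5154290950339
225 [141 142 146 149 217 228 288 297 349 359 404 417] [-181.3 -180.2 -175.9 -172.6  -98.3  -86.3  -20.8  -11.    45.6   56.5
  105.4  119.5]
235 [137 141 145 148 216 228 286 297 349 360 405 417] [-184.4 -180.1 -175.7 -172.5  -98.8  -85.8  -23.1  -11.2   45.    56.9
  105.4  118.3]
lower bar yaw 5.794113600667433 x along slope of bar lower edge 0.5122172773779555
c.ex 0.5428799148658935 c.n -0.25875002050613577
```

```bash
cat >> h.py <<'E'
YAW=np.radians(5.65)
EX=np.array([np.cos(YAW)*np.cos(np.pi/6),np.sin(YAW)*np.cos(np.pi/6),.5]);EY=np.array([-np.sin(YAW),np.cos(YAW),0]);EZ=np.cross(EX,EY)
E
python3 - <<'E'
from h import *
z=np.load('w1.npz');P=z['P'];p=z['p'].astype(int);i=robot.camera_info('wrist')
for nm,(a,b,c,e) in dict(sq=(50,10,140,90),mat=(350,50,440,135)).items():
    M=np.zeros(P.shape[:2],bool);M[b:e,a:c]=1
    for k,h,lo,hi in(('top',.069,.064,.075),('fl',.014,.0095,.02)):
        m=(M&(P[...,2]>lo)&(P[...,2]<hi))
        if k=='fl':m&=p.min(2)>70
        v,u=np.nonzero(m);W=onplane(i,np.c_[u,v],np.array([0,0,h]),np.array([0,0,1.]))
        if k=='top':
            print(nm,k,len(u),'zmed',np.median(P[m][:,2]),cv2.minEnclosingCircle(W[:,:2].astype(np.float32)),W.mean(0))
        else:
            c0=W.mean(0);hull=cv2.convexHull(W[:,:2].astype(np.float32));print(nm,k,len(u),cv2.fitEllipse(hull),cv2.minEnclosingCircle(hull))
a=.558;
n=EZ
c=np.array([0.59718944,0.05314953,0.04736452]);row=[onplane(i,[[u,274]],c,EZ)[0]@EX for u in(222,292,356)];print(row)
o=EX*(.5122+.046)+EY*(-.0327)+EZ*(c@EZ);print('origin',o)
E
```

```text
sq top 1266 zmed 0.06922287718238374 ((0.4367602467536926, -0.1763223260641098), 0.01832680031657219) [ 0.43662084 -0.1765446   0.069     ]
sq fl 877 ((0.43679967522621155, -0.17693078517913818), (0.05211995914578438, 0.0544588603079319), 164.11318969726562) ((0.43705281615257263, -0.17615386843681335), 0.027368707582354546)
mat top 1142 zmed 0.06885600027571931 ((0.4421817660331726, 0.13129396736621857), 0.017710095271468163) [0.44204047 0.1313736  0.069     ]
mat fl 1283 ((0.4421754479408264, 0.13156858086585999), (0.059875037521123886, 0.061379943042993546), 26.759376525878906) ((0.44222551584243774, 0.13124403357505798), 0.030669882893562317)
[np.float64(0.5944260906232164), np.float64(0.5943034030446275), np.float64(0.5941914665815766)]
origin [0.61302852 0.02778849 0.05502324]
```

Depth, barrel and flange agree: the target is at (0.4368, −0.1765) with a flange of about 53 mm. The gauge origin is (0.613, 0.028, 0.055). I'll approach the eyepiece.

```bash
python3 -c "
from h import *
plan(np.array([.4368,-.1765,.15]),toolR(np.pi/2+YAW),7)"
```

```text
total tool shift mm [ 135.9 -184.1  107.6] twist [-0.005 -0.008 -0.002]
0 [ 19.4 -26.3  15.4] [-0.0006 -0.0012 -0.0003]
1 [ 19.4 -26.3  15.3] [-0.0006 -0.0012 -0.0003]
2 [ 19.5 -26.3  15.3] [-0.0006 -0.0012 -0.0003]
3 [ 19.5 -26.3  15.2] [-0.0006 -0.0012 -0.0003]
4 [ 19.5 -26.3  15.2] [-0.0006 -0.0012 -0.0003]
5 [ 19.5 -26.3  15.2] [-0.0006 -0.0012 -0.0003]
6 [ 19.6 -26.3  15.1] [-0.0006 -0.0012 -0.0003]
```

```bash
python3 -m pendant '[{"translation":[19,-26,15],"twist":[0,-0.001,0],"grip":1},{"translation":[20,-27,15],"twist":[0,-0.001,0],"grip":1},{"translation":[20,-27,15],"twist":[0,-0.001,0],"grip":1},{"translation":[20,-27,15],"twist":[0,-0.001,0],"grip":1},{"translation":[20,-27,15],"twist":[0,-0.001,0],"grip":1},{"translation":[20,-27,15],"twist":[0,-0.001,0],"grip":1},{"translation":[19,-25,15],"twist":[0,-0.001,0],"grip":1},{"translation":[0,0,0],"twist":[0,0,0],"grip":1},{"translation":[0,0,0],"twist":[0,0,0],"grip":1},{"translation":[0,0,0],"twist":[0,0,0],"grip":1}]'
python3 -c "
from h import *
plan(np.array([.4368,-.1765,.030]),toolR(np.pi/2+YAW),7)"
```

```text
t: 3.2
tool_pos: [0.4337, -0.1783, 0.151]
orientation: [-0.169, 3.13, -0.008]
force: [0.7, -0.1, -0.5]
opening: 0.0931
total tool shift mm [ -2.5   2.  121. ] twist [-0.005  0.007  0.009]
0 [-0.4  0.3 17.3] [-0.0008  0.001   0.0013]
1 [-0.4  0.3 17.3] [-0.0008  0.001   0.0013]
2 [-0.4  0.3 17.3] [-0.0008  0.001   0.0013]
3 [-0.4  0.3 17.3] [-0.0008  0.001   0.0013]
4 [-0.4  0.2 17.3] [-0.0008  0.001   0.0013]
5 [-0.4  0.2 17.3] [-0.0008  0.001   0.0013]
6 [-0.5  0.2 17.3] [-0.0008  0.001   0.0013]
```

```bash
python3 -m pendant '[{"translation":[-2,2,17],"twist":[-0.002,0.003,0.004],"grip":1},{"translation":[-1,0,17],"twist":[-0.002,0.002,0.003],"grip":1},{"translation":[0,0,18],"twist":[0,0,0],"grip":1},{"translation":[0,0,18],"twist":[0,0,0],"grip":1},{"translation":[0,0,18],"twist":[0,0,0],"grip":1},{"translation":[0,0,18],"twist":[0,0,0],"grip":1},{"translation":[0,0,13],"twist":[0,0,0],"grip":1},{"translation":[0,0,0],"twist":[0,0,0],"grip":1},{"translation":[0,0,0],"twist":[0,0,0],"grip":1},{"translation":[0,0,0],"twist":[0,0,0],"grip":1}]'
python3 - <<'E'
from h import *
plan(np.array([.4368,-.1765,.030]),toolR(np.pi/2+YAW),1)
p,d,i=grab('wrist');P=cloud(d,i);save(p,'w2.png')
m=(P[...,2]>.064)&(P[...,2]<.075)&(abs(P[...,0]-.437)<.03)&(abs(P[...,1]+.1765)<.03)
v,u=np.nonzero(m);W=onplane(i,np.c_[u,v],np.array([0,0,.069]),np.array([0,0,1.]));print(cv2.minEnclosingCircle(W[:,:2].astype(np.float32)))
E
```

```text
t: 4.2
tool_pos: [0.4498, -0.1693, 0.0373]
orientation: [-0.181, 3.12, -0.011]
force: [-0.7, -0.3, 0.0]
opening: 0.0931
total tool shift mm [13.9 -5.6  7.1] twist [-0.008  0.016  0.017]
0 [13.9 -5.6  7.1] [-0.0076  0.0162  0.0173]
((0.4350283443927765, -0.17726793885231018), 0.017648736014962196)
```

View pics/w2.png

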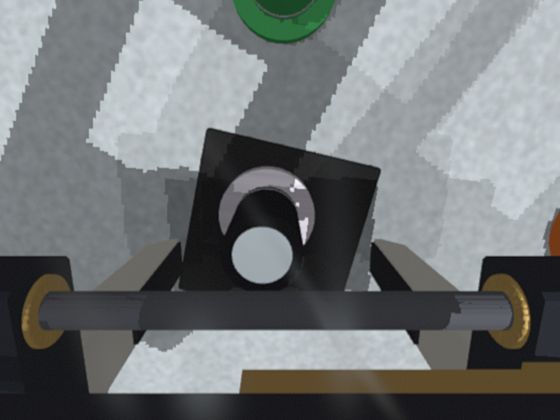

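The view shows the barrel top at (262,255), between the open fingers. The TCP drifted about 14 mm in +x during the descent, so I'll correct sideways and then check again.

```bash
python3 -m pendant '[{"translation":[5,-3,2],"twist":[-0.004,0.008,0.008],"grip":1},{"translation":[5,-3,2],"twist":[-0.004,0.008,0.008],"grip":1},{"translation":[4,-1,2],"twist":[0,0,0],"grip":1},{"translation":[0,0,1],"twist":[0,0,0],"grip":1},{"translation":[0,0,0],"twist":[0,0,0],"grip":1},{"translation":[0,0,0],"twist":[0,0,0],"grip":1},{"translation":[0,0,0],"twist":[0,0,0],"grip":1},{"translation":[0,0,0],"twist":[0,0,0],"grip":1},{"translation":[0,0,0],"twist":[0,0,0],"grip":1},{"translation":[0,0,0],"twist":[0,0,0],"grip":1}]'
python3 -c "
from h import *
plan(np.array([.436,-.177,.030]),toolR(np.pi/2+YAW),1)"
```

```text
t: 5.25
tool_pos: [0.437, -0.1799, 0.032]
orientation: [-0.153, 3.135, -0.002]
force: [0.2, -0.5, -1.0]
opening: 0.0928
total tool shift mm [0.8 3.  2. ] twist [-0.001  0.002 -0.001]
0 [0.8 3.  2. ] [-0.0013  0.0024 -0.0014]
```

```bash
python3 -m pendant '[{"translation":[1,3,2],"twist":[0,0,0],"grip":1},{"translation":[0,0,0],"twist":[0,0,0],"grip":0},{"translation":[0,0,0],"twist":[0,0,0],"grip":-0.5},{"translation":[0,0,0],"twist":[0,0,0],"grip":-1},{"translation":[0,0,0],"twist":[0,0,0],"grip":-1},{"translation":[0,0,0],"twist":[0,0,0],"grip":-1},{"translation":[0,0,0],"twist":[0,0,0],"grip":-1},{"translation":[0,0,0],"twist":[0,0,0],"grip":-1},{"translation":[0,0,0],"twist":[0,0,0],"grip":-1},{"translation":[0,0,0],"twist":[0,0,0],"grip":-1}]' 40
python3 - <<'E'
from h import *
plan(np.array([.436,-.177,.030]),toolR(np.pi/2+YAW),1)
# pose over step1, tip 25..mm above base
o=np.array([.6130,.0278,.055])
for h in(.10,):
    plan(o+EY*.114+EZ*(.026+h),toolR(np.pi/2+YAW,np.pi/6),12)
E
```

```text
t: 6.25
tool_pos: [0.4358, -0.1767, 0.0299]
orientation: [-0.153, 3.135, -0.002]
force: [-0.0, -0.0, 0.1]
opening: 0.0338
total tool shift mm [-0.2 -0.4 -0.1] twist [-0.001  0.003 -0.001]
0 [-0.2 -0.4 -0.1] [-0.0013  0.0025 -0.0011]
total tool shift mm [-133.5  300.  -134.3] twist [-0.002 -0.521 -0.001]
0 [-11.1  25.  -11.2] [-0.0001 -0.0434 -0.0001]
1 [-11.6  25.  -10.7] [-0.0001 -0.0434 -0.0001]
2 [-12.1  25.  -10.2] [-0.0001 -0.0434 -0.0001]
3 [-12.5  25.   -9.6] [-0.0001 -0.0434 -0.0001]
4 [-12.9  25.   -9.1] [-0.0001 -0.0434 -0.0001]
5 [-13.3  25.   -8.5] [-0.0001 -0.0434 -0.0001]
6 [-13.6  25.   -7.9] [-0.0001 -0.0434 -0.0001]
7 [-14.   25.   -7.3] [-0.0001 -0.0434 -0.0001]
8 [-14.3  25.   -6.7] [-0.0001 -0.0434 -0.0001]
9 [-14.6  25.   -6.1] [-0.0001 -0.0434 -0.0001]
10 [-14.8  25.   -5.4] [-0.0001 -0.0434 -0.0001]
11 [-15.   25.   -4.8] [-0.0001 -0.0434 -0.0001]
```

```bash
python3 -m pendant '[{"translation":[0,0,-10],"twist":[0,0,0],"grip":-1},{"translation":[0,0,-20],"twist":[0,0,0],"grip":-1},{"translation":[0,0,-25],"twist":[0,0,0],"grip":-1},{"translation":[0,0,-30],"twist":[0,0,0],"grip":-1},{"translation":[0,0,-30],"twist":[0,0,0],"grip":-1},{"translation":[0,0,-25],"twist":[0,0,0],"grip":-1},{"translation":[0,0,-20],"twist":[0,0,0],"grip":-1},{"translation":[0,0,-10],"twist":[0,0,0],"grip":-1},{"translation":[0,0,0],"twist":[0,0,0],"grip":-1},{"translation":[0,0,0],"twist":[0,0,0],"grip":-1}]' 40
python3 - <<'E'
from h import *
o=np.array([.6130,.0278,.055])
plan(o+EY*.114+EZ*(.026+.06),toolR(np.pi/2+YAW,np.pi/6),10)
E
```

```text
t: 7.25
tool_pos: [0.4325, -0.175, 0.208]
orientation: [0.153, -3.136, -0.002]
force: [0.1, -0.2, -1.8]
opening: 0.0338
total tool shift mm [-156.5  298.1   78.6] twist [ 0.001 -0.525 -0.001]
0 [-15.6  29.8   7.9] [ 0.0001 -0.0525 -0.0001]
1 [-15.2  29.8   8.7] [ 0.0001 -0.0525 -0.0001]
2 [-14.7  29.8   9.5] [ 0.0001 -0.0525 -0.0001]
3 [-14.2  29.8  10.2] [ 0.0001 -0.0525 -0.0001]
4 [-13.7  29.8  10.9] [ 0.0001 -0.0525 -0.0001]
5 [-13.1  29.8  11.6] [ 0.0001 -0.0525 -0.0001]
6 [-12.5  29.8  12.3] [ 0.0001 -0.0525 -0.0001]
7 [-11.8  29.8  12.9] [ 0.0001 -0.0525 -0.0001]
8 [-11.1  29.8  13.5] [ 0.0001 -0.0525 -0.0001]
9 [-10.4  29.8  14.1] [ 0.0001 -0.0525 -0.0001]
```

```bash
python3 -m pendant '[{"translation":[-16,30,0],"twist":[0,-0.053,0],"grip":-1},{"translation":[-16,30,2],"twist":[0,-0.053,0],"grip":-1},{"translation":[-15,30,5],"twist":[0,-0.053,0],"grip":-1},{"translation":[-14,30,8],"twist":[0,-0.053,0],"grip":-1},{"translation":[-14,30,9],"twist":[0,-0.053,0],"grip":-1},{"translation":[-13,30,10],"twist":[0,-0.053,0],"grip":-1},{"translation":[-12,30,10],"twist":[0,-0.053,0],"grip":-1},{"translation":[-12,30,10],"twist":[0,-0.053,0],"grip":-1},{"translation":[-11,30,10],"twist":[0,-0.053,0],"grip":-1},{"translation":[-10,30,10],"twist":[0,-0.053,0],"grip":-1}]' 40
python3 - <<'E'
from h import *
o=np.array([.6130,.0278,.055])
plan(o+EY*.114+EZ*(.026+.04),toolR(np.pi/2+YAW,np.pi/6),10)
E
```

```text
t: 8.25
tool_pos: [0.5484, 0.1466, 0.1484]
orientation: [-0.115, 2.615, 0.043]
force: [0.7, -1.0, -3.1]
opening: 0.0333
total tool shift mm [  1.1 -10.8  41.1] twist [ 0.004  0.001 -0.012]
0 [ 0.1 -1.1  4.1] [ 0.0004  0.0001 -0.0012]
1 [ 0.1 -1.1  4.1] [ 0.0004  0.0001 -0.0012]
2 [ 0.1 -1.1  4.1] [ 0.0004  0.0001 -0.0012]
3 [ 0.1 -1.1  4.1] [ 0.0004  0.0001 -0.0012]
4 [ 0.1 -1.1  4.1] [ 0.0004  0.0001 -0.0012]
5 [ 0.1 -1.1  4.1] [ 0.0004  0.0001 -0.0012]
6 [ 0.1 -1.1  4.1] [ 0.0004  0.0001 -0.0012]
7 [ 0.1 -1.1  4.1] [ 0.0004  0.0001 -0.0012]
8 [ 0.1 -1.1  4.1] [ 0.0004  0.0001 -0.0012]
9 [ 0.1 -1.1  4.1] [ 0.0004  0.0001 -0.0012]
```

```bash
python3 -m pendant '[{"translation":[0,-4,10],"twist":[0.002,0,-0.006],"grip":-1},{"translation":[0,-4,12],"twist":[0.002,0,-0.006],"grip":-1},{"translation":[0,-3,12],"twist":[0,0,0],"grip":-1},{"translation":[0,0,12],"twist":[0,0,0],"grip":-1},{"translation":[0,0,8],"twist":[0,0,0],"grip":-1},{"translation":[0,0,5],"twist":[0,0,0],"grip":-1},{"translation":[0,0,0],"twist":[0,0,0],"grip":-1},{"translation":[0,0,0],"twist":[0,0,0],"grip":-1},{"translation":[0,0,0],"twist":[0,0,0],"grip":-1},{"translation":[0,0,0],"twist":[0,0,0],"grip":-1}]' 40
python3 - <<'E'
from h import *
o=np.array([.6130,.0278,.055])
plan(o+EY*.114+EZ*(.026+.0),toolR(np.pi/2+YAW,np.pi/6),1)
p,d,i=grab('wrist');save(p,'w3.png');np.savez('w3.npz',p=p,d=d,P=cloud(d,i),T=i['cam_to_world'])
E
```

```text
t: 9.25
tool_pos: [0.5698, 0.1391, 0.0803]
orientation: [-0.141, 2.636, 0.031]
force: [0.8, 0.1, -2.6]
opening: 0.0336
total tool shift mm [-15.3  -1.1  11.6] twist [ 0.001 -0.022  0.008]
0 [-15.3  -1.1  11.6] [ 0.0006 -0.0217  0.008 ]
```

View pics/w3.png

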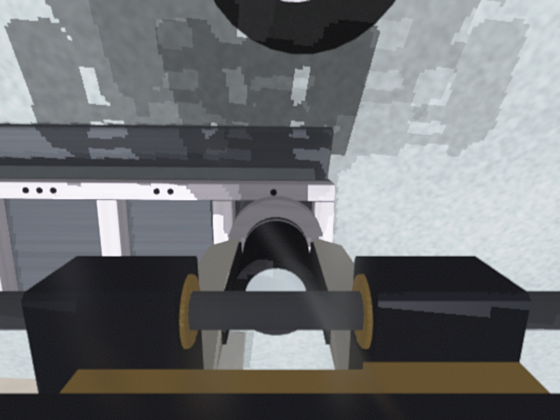

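The view shows the held flange over the one-dot gap (dot at (273,191), jaws at columns 213–233 and 313–332). The centring offset across the gap is about 1 mm. It needs to move 15 mm up the slope, then down.

```bash
python3 -m pendant '[{"translation":[-5,-1,0],"twist":[0,-0.011,0.004],"grip":-1},{"translation":[-5,0,0],"twist":[0,-0.011,0.004],"grip":-1},{"translation":[-5,0,0],"twist":[0,0,0],"grip":-1},{"translation":[0,0,0],"twist":[0,0,0],"grip":-1},{"translation":[0,0,2],"twist":[0,0,0],"grip":-1},{"translation":[0,0,2],"twist":[0,0,0],"grip":-1},{"translation":[0,0,2],"twist":[0,0,0],"grip":-1},{"translation":[0,0,0],"twist":[0,0,0],"grip":-1},{"translation":[0,0,0],"twist":[0,0,0],"grip":-1},{"translation":[0,0,0],"twist":[0,0,0],"grip":-1}]' 40
python3 - <<'E'
from h import *
o=np.array([.6130,.0278,.055])
plan(o+EY*.114+EZ*(.026+.0),toolR(np.pi/2+YAW,np.pi/6),1)
E
```

```text
t: 10.3
tool_pos: [0.588, 0.1402, 0.084]
orientation: [-0.129, 2.611, 0.036]
force: [-0.7, 0.4, -2.1]
opening: 0.0337
total tool shift mm [ 2.5 -0.3  6. ] twist [ 0.001  0.004 -0.   ]
0 [ 2.5 -0.3  6. ] [ 0.0009  0.0042 -0.0003]
```

```bash
python3 -m pendant '[{"translation":[1,0,1],"twist":[0,0.002,0],"grip":-1},{"translation":[1,0,1],"twist":[0,0.002,0],"grip":-1},{"translation":[0,0,1],"twist":[0,0,0],"grip":-1},{"translation":[0,0,1],"twist":[0,0,0],"grip":-1},{"translation":[0,0,1],"twist":[0,0,0],"grip":-1},{"translation":[0,0,0.5],"twist":[0,0,0],"grip":-1},{"translation":[0,0,0.5],"twist":[0,0,0],"grip":-1},{"translation":[0,0,0.5],"twist":[0,0,0],"grip":-1},{"translation":[0,0,0.5],"twist":[0,0,0],"grip":-1},{"translation":[0,0,0.5],"twist":[0,0,0],"grip":-1}]' 40
cat > s.py <<'E'
from h import *
import sys
o=np.array([.6130,.0278,.055])
plan(o+EY*float(sys.argv[1])/1e3+EZ*(.026+float(sys.argv[2])/1e3),toolR(np.pi/2+YAW,np.pi/6),1)
s=robot.read_state();print('F gauge frame',np.round([s['force']@EX,s['force']@EY,s['force']@EZ],2))
E
python3 s.py 114 0
```

```text
t: 11.3
tool_pos: [0.5897, 0.1404, 0.0773]
orientation: [-0.13, 2.616, 0.035]
force: [-12.7, -2.9, 10.7]
opening: 0.0336
total tool shift mm [ 0.7 -0.3 -0.6] twist [ 0.001 -0.001  0.   ]
0 [ 0.7 -0.3 -0.6] [ 0.0006 -0.0011  0.0002]
F gauge frame [-5.88 -1.62 15.71]
```

Contact is at the nominal height with about 16 N normal force, on step 1. I'll hold briefly and then back off.

```bash
python3 -m pendant '[{"translation":[0,0,0.3],"twist":[0,0,0],"grip":-1},{"translation":[0,0,0.3],"twist":[0,0,0],"grip":-1},{"translation":[0,0,0.3],"twist":[0,0,0],"grip":-1},{"translation":[0,0,0.3],"twist":[0,0,0],"grip":-1},{"translation":[0,0,0.3],"twist":[0,0,0],"grip":-1},{"translation":[0,0,0.3],"twist":[0,0,0],"grip":-1},{"translation":[0,0,0.2],"twist":[0,0,0],"grip":-1},{"translation":[0,0,0.2],"twist":[0,0,0],"grip":-1},{"translation":[0,0,0.2],"twist":[0,0,0],"grip":-1},{"translation":[0,0,0.2],"twist":[0,0,0],"grip":-1}]' 40
python3 s.py 114 0
python3 - <<'E'
from h import *
p,d,i=grab('wrist');save(p,'w4.png')
E
```

```text
t: 12.3
tool_pos: [0.5896, 0.1404, 0.0774]
orientation: [-0.13, 2.619, 0.034]
force: [-6.7, -1.4, 3.0]
opening: 0.0335
total tool shift mm [ 0.6 -0.4 -0.5] twist [ 0.    -0.004  0.001]
0 [ 0.6 -0.4 -0.5] [ 0.0001 -0.0043  0.0008]
F gauge frame [-4.36 -0.69  5.97]
```

View pics/w4.png

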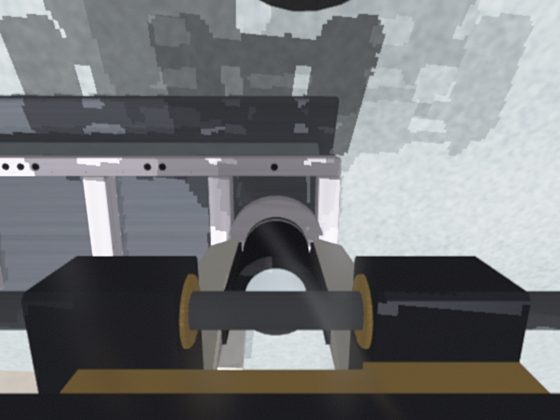

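The flange sits square on the jaws of step 1: flange at columns 231–320, gap edges at 232 and 317, so centred to about 0.5 mm. I'll back off and go to step 2 (−64 mm).

```bash
python3 -m pendant '[{"translation":[0,0,-5],"twist":[0,0,0],"grip":-1},{"translation":[0,0,-8],"twist":[0,0,0],"grip":-1},{"translation":[0,0,-8],"twist":[0,0,0],"grip":-1},{"translation":[0,-13,0],"twist":[0,0,0],"grip":-1},{"translation":[0,-17,0],"twist":[0,0,0],"grip":-1},{"translation":[0,-17,0],"twist":[0,0,0],"grip":-1},{"translation":[0,-17,0],"twist":[0,0,0],"grip":-1},{"translation":[0,0,0],"twist":[0,0,0],"grip":-1},{"translation":[0,0,0],"twist":[0,0,0],"grip":-1},{"translation":[0,0,0],"twist":[0,0,0],"grip":-1}]' 40
python3 s.py 50 0
```

```text
t: 13.35
tool_pos: [0.5856, 0.075, 0.1028]
orientation: [-0.132, 2.613, 0.035]
force: [0.0, -0.7, -0.8]
opening: 0.0335
total tool shift mm [ 4.3  0.3 26.7] twist [0.001 0.003 0.002]
0 [ 4.3  0.3 26.7] [0.0009 0.0026 0.0023]
F gauge frame [-0.43 -0.7  -0.67]
```

```bash
python3 -m pendant '[{"translation":[2,0,4],"twist":[0,0.002,0.002],"grip":-1},{"translation":[1,0,4],"twist":[0,0,0],"grip":-1},{"translation":[1,0,4],"twist":[0,0,0],"grip":-1},{"translation":[0,0,4],"twist":[0,0,0],"grip":-1},{"translation":[0,0,3],"twist":[0,0,0],"grip":-1},{"translation":[0,0,2],"twist":[0,0,0],"grip":-1},{"translation":[0,0,0],"twist":[0,0,0],"grip":-1},{"translation":[0,0,0],"twist":[0,0,0],"grip":-1},{"translation":[0,0,0],"twist":[0,0,0],"grip":-1},{"translation":[0,0,0],"twist":[0,0,0],"grip":-1}]' 40
python3 s.py 50 0
python3 - <<'E'
from h import *
p,d,i=grab('wrist');save(p,'w5.png')
E
```

```text
t: 14.35
tool_pos: [0.5924, 0.0781, 0.0799]
orientation: [-0.133, 2.616, 0.037]
force: [-0.2, 0.0, -1.8]
opening: 0.0335
total tool shift mm [-1.  -2.1  3.3] twist [ 0.003 -0.001  0.002]
0 [-1.  -2.1  3.3] [ 0.0026 -0.0013  0.0024]
F gauge frame [-1.08  0.04 -1.47]
```

View pics/w5.png

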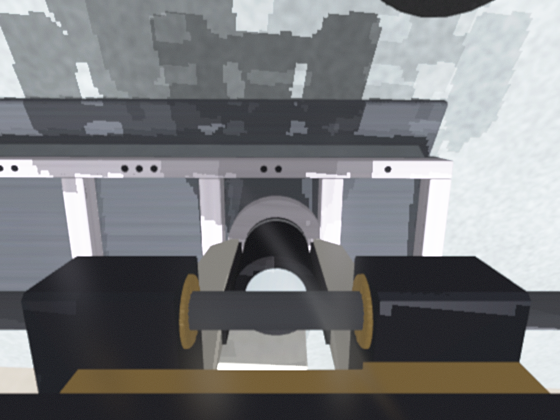

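The gap edges of step 2 are at columns about 223 and 320, with the flange centre at 275.5. So it sits 2 mm too far in +y, agreeing with the pose. I'll correct that, then go down.

```bash
python3 -m pendant '[{"translation":[-1,-2,0],"twist":[0.003,-0.001,0.002],"grip":-1},{"translation":[0,0,0],"twist":[0,0,0],"grip":-1},{"translation":[0,0,0],"twist":[0,0,0],"grip":-1},{"translation":[0,0,0.5],"twist":[0,0,0],"grip":-1},{"translation":[0,0,0.5],"twist":[0,0,0],"grip":-1},{"translation":[0,0,0.5],"twist":[0,0,0],"grip":-1},{"translation":[0,0,0.5],"twist":[0,0,0],"grip":-1},{"translation":[0,0,0],"twist":[0,0,0],"grip":-1},{"translation":[0,0,0],"twist":[0,0,0],"grip":-1},{"translation":[0,0,0],"twist":[0,0,0],"grip":-1}]' 40
python3 s.py 50 0
```

```text
t: 15.4
tool_pos: [0.5949, 0.0761, 0.079]
orientation: [-0.129, 2.615, 0.034]
force: [-0.3, -0.3, -1.8]
opening: 0.0335
total tool shift mm [0.5 0.2 1.4] twist [-0.001  0.001  0.   ]
0 [0.5 0.2 1.4] [-0.0008  0.0006  0.0001]
F gauge frame [-1.2  -0.25 -1.34]
```

```bash
python3 -m pendant '[{"translation":[0.3,0.2,1],"twist":[0,0,0],"grip":-1},{"translation":[0,0,1],"twist":[0,0,0],"grip":-1},{"translation":[0,0,1],"twist":[0,0,0],"grip":-1},{"translation":[0,0,1],"twist":[0,0,0],"grip":-1},{"translation":[0,0,1],"twist":[0,0,0],"grip":-1},{"translation":[0,0,1],"twist":[0,0,0],"grip":-1},{"translation":[0,0,0.5],"twist":[0,0,0],"grip":-1},{"translation":[0,0,0],"twist":[0,0,0],"grip":-1},{"translation":[0,0,0],"twist":[0,0,0],"grip":-1},{"translation":[0,0,0],"twist":[0,0,0],"grip":-1}]' 40
python3 s.py 50 0
```

```text
t: 16.4
tool_pos: [0.5981, 0.0766, 0.0726]
orientation: [-0.129, 2.615, 0.034]
force: [0.4, 0.6, -1.7]
opening: 0.0334
total tool shift mm [ 0.1 -0.1 -5.8] twist [-0.001  0.     0.   ]
0 [ 0.1 -0.1 -5.8] [-0.0007  0.0003  0.0002]
F gauge frame [-0.47  0.59 -1.68]
```

The flange has entered step 2 by about 6 mm without contact. On down to the bottom (−14 mm).

```bash
python3 -m pendant '[{"translation":[0,0,1],"twist":[0,0,0],"grip":-1},{"translation":[0,0,1],"twist":[0,0,0],"grip":-1},{"translation":[0,0,1],"twist":[0,0,0],"grip":-1},{"translation":[0,0,1],"twist":[0,0,0],"grip":-1},{"translation":[0,0,1],"twist":[0,0,0],"grip":-1},{"translation":[0,0,1],"twist":[0,0,0],"grip":-1},{"translation":[0,0,0.5],"twist":[0,0,0],"grip":-1},{"translation":[0,0,0.5],"twist":[0,0,0],"grip":-1},{"translation":[0,0,0.5],"twist":[0,0,0],"grip":-1},{"translation":[0,0,0.5],"twist":[0,0,0],"grip":-1}]' 40
python3 s.py 50 0
```

```text
t: 17.4
tool_pos: [0.6024, 0.0771, 0.0651]
orientation: [-0.129, 2.615, 0.034]
force: [-11.3, -0.7, 9.2]
opening: 0.0328
total tool shift mm [  0.2  -0.1 -14.4] twist [-0.001  0.     0.   ]
0 [  0.2  -0.1 -14.4] [-0.0007  0.0004  0.0002]
F gauge frame [-5.17  0.44 13.64]
```

Flange is on the bottom at −14.4 mm with 14 N. I'll ease off, slide it, held, about 8 mm toward the lower bar so it won't drop far, then open.

```bash
python3 -m pendant '[{"translation":[0,0,-0.5],"twist":[0,0,0],"grip":-1},{"translation":[0,0,0],"twist":[0,0,0],"grip":-1},{"translation":[2,0,0],"twist":[0,0,0],"grip":-1},{"translation":[2,0,0],"twist":[0,0,0],"grip":-1},{"translation":[2,0,0],"twist":[0,0,0],"grip":-1},{"translation":[2,0,0],"twist":[0,0,0],"grip":-1},{"translation":[0,0,0],"twist":[0,0,0],"grip":-1},{"translation":[0,0,0],"twist":[0,0,0],"grip":-1},{"translation":[0,0,0],"twist":[0,0,0],"grip":-1},{"translation":[0,0,0],"twist":[0,0,0],"grip":-1}]' 40
python3 s.py 50 0
```

```text
t: 18.4
tool_pos: [0.5945, 0.0763, 0.0611]
orientation: [-0.129, 2.615, 0.034]
force: [0.1, 0.1, -1.5]
opening: 0.0332
total tool shift mm [ -8.7  -0.1 -13.9] twist [-0.001  0.     0.   ]
0 [ -8.7  -0.1 -13.9] [-0.0007  0.0004  0.0002]
F gauge frame [-0.68  0.06 -1.31]
```

```bash
python3 -m pendant '[{"translation":[0,0,0.5],"twist":[0,0,0],"grip":-1},{"translation":[0,0,0],"twist":[0,0,0],"grip":-0.1},{"translation":[0,0,0],"twist":[0,0,0],"grip":0.1},{"translation":[0,0,0],"twist":[0,0,0],"grip":0.3},{"translation":[0,0,0],"twist":[0,0,0],"grip":0.6},{"translation":[0,0,0],"twist":[0,0,0],"grip":0.6},{"translation":[0,0,0],"twist":[0,0,0],"grip":0.6},{"translation":[0,0,0],"twist":[0,0,0],"grip":0.6},{"translation":[0,0,0],"twist":[0,0,0],"grip":0.6},{"translation":[0,0,0],"twist":[0,0,0],"grip":0.6}]' 40
python3 s.py 50 0
```

```text
t: 19.4
tool_pos: [0.5968, 0.0763, 0.063]
orientation: [-0.129, 2.61, 0.033]
force: [-0.2, 0.5, -0.0]
opening: 0.0745
total tool shift mm [ -5.9   0.1 -13.4] twist [-0.001  0.005  0.   ]
0 [ -5.9   0.1 -13.4] [-0.001   0.0048  0.0002]
F gauge frame [-0.1   0.49  0.03]
```

Released and no force on the tool. I'll retreat straight back along the gripper axis, about 150 mm.

```bash
python3 -m pendant '[{"translation":[0,0,-5],"twist":[0,0,0],"grip":0.6},{"translation":[0,0,-12],"twist":[0,0,0],"grip":0.6},{"translation":[0,0,-18],"twist":[0,0,0],"grip":0.6},{"translation":[0,0,-20],"twist":[0,0,0],"grip":0.6},{"translation":[0,0,-20],"twist":[0,0,0],"grip":0.6},{"translation":[0,0,-20],"twist":[0,0,0],"grip":0.6},{"translation":[0,0,-20],"twist":[0,0,0],"grip":0.6},{"translation":[0,0,-15],"twist":[0,0,0],"grip":0.6},{"translation":[0,0,0],"twist":[0,0,0],"grip":0.6},{"translation":[0,0,0],"twist":[0,0,0],"grip":0.6}]' 40
python3 - <<'E'
from h import *
print(pose()[0])
p,d,i=grab('wrist');save(p,'w6.png')
o=np.array([.6130,.0278,.055]);P=cloud(d,i);Q=(P-o)@np.stack([EX,EY,EZ],1)
m=(Q[...,2]>.043)&(Q[...,2]<.06)&(abs(Q[...,0])<.05)&(abs(Q[...,1]-.05)<.035);T=Q[m]
c=np.median(T,0);v=np.linalg.svd(T-T.mean(0),full_matrices=False)[2][2];print('barrel top in gauge frame',len(T),T.mean(0),c,'normal',v)
b=np.c_[T[:,0],T[:,1]].astype(np.float32);print(cv2.minEnclosingCircle(b))
m=(P[...,2]>.064)&(P[...,2]<.075)&(abs(P[...,0]-.442)<.04)&(abs(P[...,1]-.1313)<.04);print('mat ep top',m.sum(),P[m].mean(0) if m.any() else '')
E
```

```text
t: 20.4
tool_pos: [0.5276, 0.0697, 0.1809]
orientation: [-0.129, 2.61, 0.033]
force: [-1.0, 0.2, -0.2]
opening: 0.0747
[0.52761229 0.06966771 0.18089412]
barrel top in gauge frame 1582 [-0.01088414  0.04904642  0.05141267] [-0.01092666  0.04924467  0.05155491] normal [-0.03297689  0.00161979  0.9994548 ]
((-0.010013884864747524, 0.049197059124708176), 0.01734933815896511)
mat ep top 2279 [0.44475436 0.13218312 0.06908874]
```

View pics/w6.png

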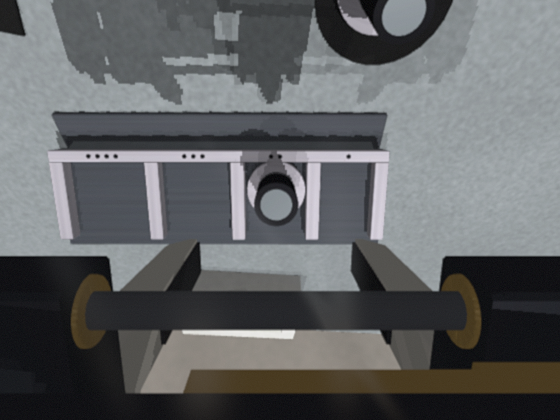

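The view shows the eyepiece at (277,197) in the two-dot gap, resting by the lower bar. Its top is 51.4 mm above the jaw plane (51 expected), so the flange is flat on the bottom. Handing in.

```bash
python3 -c "
from h import *
robot.close_job()"
```

```text
the job is handed in; nothing more can be done
```

The square plate's eyepiece has the 52.5 mm flange, and I left it released in step 2, the first gap it enters. I handed the job in with the robot's clock at about 20.5 s.

- **Step 1:** I pressed it squarely on the narrowest gap. It stopped on the jaws at the expected height with 6–16 N.
- **Step 2:** The flange went in freely to the bottom, and contact there was about 14 N. I slid it, still held, about 8 mm toward the lower bar, let go and backed away.

**Last checks:**
- **Resting position:** The eyepiece is 10–11 mm down the slope from the gap's middle and within 1 mm of centre across it. The barrel top is 51.4 mm above the jaw plane (51 expected), tilted about 2°, which is within the limits.
- **Other eyepiece:** It measured within about 3 mm of its first reading. That is within what the camera's calibration and the changed view would explain, and nothing came near it.
- **Gripper:** It was clear of everything, with force readings at noise level.

On the first descent to the eyepiece the arm drifted about 14 mm sideways. I corrected that before gripping. No check failed at the end; I did not re-measure the two bystanders (bottle and lens cases), but the arm was not brought close to either.

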